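Seat the guide head and gauge its gap with a taper feeler

TASK

Press the grey guide head fully home in its stand by its red pad. Then take the orange-handled taper feeler out of its wooden stand and slide its blade straight down between the two aluminium guide plates, gently, until it drags snugly on both plates but is not jammed in up to its collar. Finish like that, upright and still held in the gripper at that depth (do not let go), with the jar, the blue box and the red tin left where they stand.

Things in the scene. Friction and masses are not known exactly. Their poses are not given: they have to be found in the camera images.
- guide_head (a joint): how far the grey head has gone down into the stand, m: 0 = 6 mm proud, 0.006 = fully home on its stop. It starts 4.5 to 6 mm proud, stays where it is left, and needs about 6 N of push to move
- press_pad (a point): centre of the flat top of the round red pad (32 mm across) on the head, the place to press; sinks with the head; 0.109 m above the bench when fully raised. z up, x from the plates to the pad, y across the gap from fixed to sprung plate. The middle of the plates lies 54 mm from it along -x
- guide_stand: black steel base plate of the guide stand, 150 x 124 x 14 mm, fixed to the bench. Origin on the bench under the gap; z up, x towards the red pad, y across the gap
- fixed_face (a point): top middle of the straight inner face of the fixed guide plate (44 mm long along x, face normal +y, straight face 56 mm tall below this point). Above it a lip flares outwards by about 5 mm and rises 8 to 9 mm, making a lead-in funnel. Axes as the stand's
- spring_face (a point): same point on the sprung guide plate (+y side, two brass springs behind). The gap between the faces differs each run, 4.8 to 6.6 mm; its middle is half-way between the two points. The springs yield from 3 N, 1.5 N more per mm. Both plates ride on a carriage that floats freely +-3 mm along y and centres on the blade
- fixed_plate: the fixed guide plate (aluminium) on the floating carriage; origin as the stand's, shifted along y by the float
- spring_plate: the sprung guide plate (aluminium), free to yield up to 7 mm along +y; origin as the stand's, shifted along y
- feeler: taper feeler, 0.1 kg, origin at the centre of its orange handle (26 along x, 16 thick along y, 44 tall, mm). Below: dark collar 30 x 24 x 5 (underside 27 mm under the origin), then a steel blade 64 long, 18 wide along x, its thickness along y tapering evenly from 10 at the collar to 3 at the tip (91 mm under the origin). Fits either way round. Drag pushes it up with several N
- feeler_stand: wooden stand fixed to the bench, foot 92 x 84 mm, tower 50 x 44 mm, 76 mm tall, with a slot from above (22 x 15 mm) in which the feeler hangs upright on its collar with its axes along the stand's. Origin on the bench under the slot
- jar: small jar with a white lid, 50 mm wide, 60 mm tall, a bystander; origin at its foot
- blue_box: small blue box, 50 x 70 x 24 mm, a bystander; origin at its foot
- red_tin: small red tin, 42 x 60 x 34 mm, a bystander; origin at its foot
There are look-alikes about, which are no part of the job. Several things look just like the feeler_stand: the one meant starts farthest to the robot's right.

How it is judged:
By the outcome, as a careful person would: the job done as asked, in the order asked, and still so for the second after the job is handed in, while the arm keeps its last pose, push and grip.
It also fails if it takes over 61 s, if anything falls off the work surface, if the arm or the gripper's body presses on something with over 40 N, if the wrist force passes 120 N, or if a joint passes its speed limit or range.

ROBOT

A 6-joint arm with a two-finger parallel gripper is mounted at the origin on a cart in front of the work surface, level with it; the furniture and walls round the work are solid. World frame = base frame: x ahead of the robot, y to its left, z up, the work surface at z = 0. Lengths are in m, angles in rad, forces in N, time in s.
With the tool pointing down it reaches from about 0.35 to 0.85 m from the base axis. Payload 8.1 kg.
Tool frame: the origin (TCP) lies at the centre of the arm's flange, where the gripper is bolted on; the fingertips stand 186 mm ahead of it and the grasp point (between the pads) lies 167 mm ahead of it (robot.nose_length is the distance from the TCP to the fingertips, in m); z points along the fingers, x is the direction in which the jaws open and shut, and the axes are right-handed (so a half turn about z gives the same grasp; the last joint's range is limited). The gripper opens to 93 mm and grips with 3 to 60 N. Pads are 15 mm wide; open, the fingers measure 128 mm over their backs; the gripper's body (75 mm by 188 mm) begins 65 mm behind the grasp point.
Start: joints at [1.115, 0.13, 1.488, -0, 1.523, -0.085], TCP at [0.217, 0.559, 0.405] pointing down, gripper open.
Joint ranges: [-2.96, 2.96], [-0.89, 2.26], [0.02, 2.5], [-1.34, 4.48], [0, 2.73], [-2.66, 2.66]. Speed limits (rad/s): [2.39, 2.39, 2.79, 3.14, 3.14, 3.14].

INTERFACE

Orientations are given as a rotation vector (axis times angle).
In Python, from plant import robot gives the robot as it stands.
- The arm moves only by the tool arm_command, never from a script. Its argument "motion" is a list of rows, each an object with "slide": the shift along the tool's x, y, z each as a share of 0.4 m, from -1 to 1, a list of three; "turn": the turn, a rotation vector about the tool's x, y, z each as a share of 0.5 rad, from -1 to 1, a list of three. A call has exactly 5 rows; each row shifts and turns the commanded pose from where the row before left it, along the tool's axes as they then stand; what a row does not reach is not made up. A row lasts 1/12 s, in which the tool goes at most 41.7 mm and 7.16 degrees, less where a joint would pass 70% of its speed; a pose out of reach is approached as far as the arm can. A call with a number of a shift or a turn outside -1 to 1 is refused whole. A call with a gripper value outside its range is refused whole. "gripper" is the opening in per cent of the stroke, from 0 (shut) to 100 (fully open), set as the call begins (left out, the last holds). The fingers move at their own pace and stop on an object; "grip_force" is the grip in N (left out, the last holds). Time passes only in rows, so rows that do not move let the fingers close, or fill a call up. It gives the time, the measured TCP pose, the force and the opening at its end, in the units of the state.
- robot.read_state(): the state, without advancing time (a new reading comes with each control period).
- robot.read_camera(name): name is "scene" or "top" or "wrist"; returns a dict with "pixels" (400x640x3 uint8, blue, green, red), "intrinsics" (3x3 intrinsics, pixels), "T" (4x4, takes a point from camera to world coordinates). Camera axes: x right, y down, z forward; pixel columns grow to the right and rows downward; lengths in m; the calibration is good to about 2 mm. A picture is of the moment at which its call begins. There is no depth.
- robot.close_job(): hands the job in, once; it reports no verdict.
The state is a dict: "t": time; "q": joint angles; "dq": joint speeds; "joint_torque": joint torques, N m; "tool_pos": TCP position; "orientation": TCP orientation; "force": force on the tool from outside, world axes, zero at the start; "wrist_torque": the same for the moment, N m; "opening": finger opening in m.
Only numpy, scipy, OpenCV 4.12 (cv2) and the standard library are available. Lean on these libraries where they do the work, as an engineer would, in place of code of your own. Each camera call takes 0.05 s, during which the arm holds its last target.

## Working session

There is one attempt and no reset: what is moved stays moved. The work goes in short steps, Python scripts to look and compute and a tool call to move; the robot and the scene stay as the last step left them, time stands still between calls to the robot, and variables do not carry over. Pictures are saved under pics/ and viewed, and the job is handed in when it is done.

Besides the shell and the picture viewer there is one more tool, called after "Request:" by a JSON object that holds its "name" and its "arguments", one argument or row to a line. arm_command: Moves the arm, as the interface text tells. Shift numbers are shares of 0.4 m and turn numbers shares of 0.5 rad, none past 1 either way. Its arguments: {"type":"object","properties":{"motion":{"type":"array","items":{"type":"object","properties":{"slide":{"type":"array","items":{"type":"number"}},"turn":{"type":"array","items":{"type":"number"}}}}},"gripper":{"type":"number"},"grip_force":{"type":"number"}},"required":["motion"]}

```bash
ls; mkdir -p pics
python3 - <<'E'
from plant import robot
import cv2,numpy as np,pickle
s=robot.read_state();print({k:np.round(v,3) for k,v in s.items()})
d={}
for n in ("scene","top"):
    c=robot.read_camera(n);cv2.imwrite(f"pics/{n}0.png",c["pixels"]);d[n]=c
    print(n,c["intrinsics"],np.round(c["T"],3))
pickle.dump(d,open("c0.pkl","wb"))
E
```

```text
pics
{'t': np.float64(0.0), 'q': array([ 1.115,  0.131,  1.489, -0.   ,  1.523, -0.085]), 'dq': array([ 0.001, -0.001, -0.001, -0.002,  0.002,  0.002]), 'joint_torque': array([-0.0000e+00, -5.5985e+01, -4.9175e+01,  7.7000e-02,  3.6000e-02,
       -0.0000e+00]), 'tool_pos': array([0.217, 0.559, 0.404]), 'orientation': array([ 2.592,  1.773, -0.003]), 'force': array([ 0.532, -1.079,  0.014]), 'wrist_torque': array([-0.005,  0.031, -0.007]), 'opening': np.float64(0.093)}
scene [[405.64901551   0.         325.51176219]
 [  0.         405.64901551 199.06860288]
 [  0.           0.           1.        ]] [[ 0.904 -0.276  0.325  0.24 ]
 [-0.426 -0.606  0.671 -0.627]
 [ 0.012 -0.746 -0.666  0.785]
 [ 0.     0.     0.     1.   ]]
top [[447.45433551   0.         319.42995449]
 [  0.         447.45433551 193.18900711]
 [  0.           0.           1.        ]] [[-0.028 -0.997  0.065  0.486]
 [-0.999  0.027 -0.018  0.068]
 [ 0.016 -0.065 -0.998  1.323]
 [ 0.     0.     0.     1.   ]]
```

View pics/scene0.png

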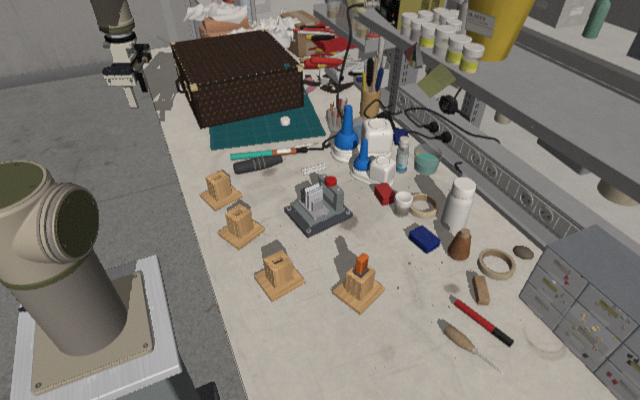

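View pics/top0.png

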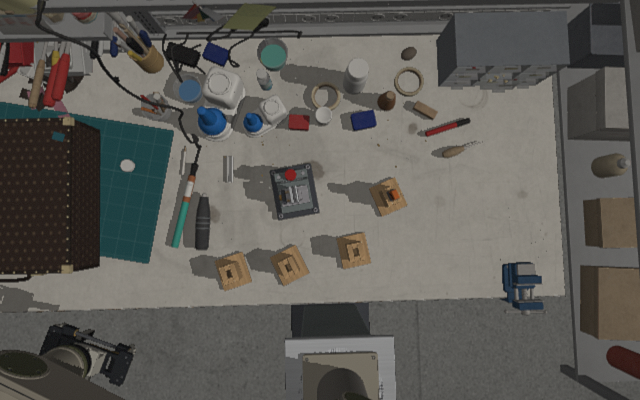

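Four wooden stands are visible in the top view, at (233,270), (290,265), (353,250) and (388,196). The last is farthest to the robot's right and carries the orange handle. The guide is at (294,190), with its red pad at (291,175). I'll enlarge both to confirm.

Run:
```python
import cv2,pickle,numpy as np
d=pickle.load(open("c0.pkl","rb"))
def crop(n,u,v,w,h,k,f):
    cv2.imwrite(f,cv2.resize(d[n]["pixels"][v:v+h,u:u+w],None,fx=k,fy=k,interpolation=cv2.INTER_CUBIC))
a=d["top"]["pixels"][155:225,260:330];b=d["top"]["pixels"][165:225,360:420]
im=np.hstack([cv2.resize(a,(400,400),interpolation=2),cv2.resize(b,(400,400),interpolation=2)])
cv2.imwrite("pics/tc.png",im)
a=d["scene"]["pixels"][160:250,270:360];b=d["scene"]["pixels"][240:320,320:400]
im=np.hstack([cv2.resize(a,(400,400),interpolation=2),cv2.resize(b,(400,400),interpolation=2)])
cv2.imwrite("pics/sc.png",im)
```

```text
(no output)
```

View pics/tc.png

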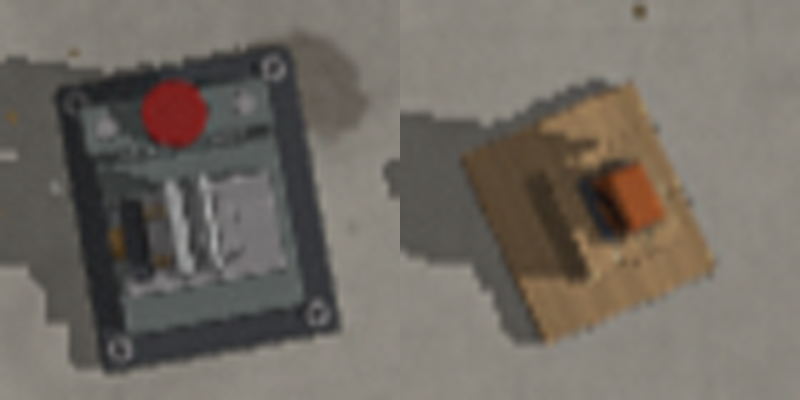

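View pics/sc.png

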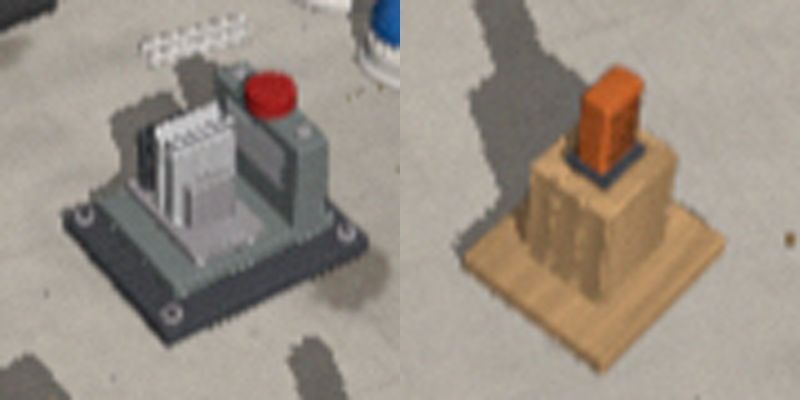

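```bash
cat > h.py <<'E'
import numpy as np,cv2
from scipy.spatial.transform import Rotation as R
def ray(c,u,v,z):
    K=c["intrinsics"];T=c["T"];p=T[:3,:3]@np.linalg.solve(K,[u,v,1.]);o=T[:3,3]
    return o+p*(z-o[2])/p[2]
def proj(c,P):
    T=c["T"];p=T[:3,:3].T@(np.asarray(P)-T[:3,3]);q=c["intrinsics"]@p;return q[:2]/q[2]
E
python3 - <<'E'
from h import *;import pickle
d=pickle.load(open("c0.pkl","rb"));c=d["top"];s=d["scene"]
f=lambda x,y:(260+x*.175-.5,155+y*.175-.5); g=lambda x,y:(360+(x-400)*.15-.5,165+y*.15-.5)
def sh(P):
    P=np.array(P);print(np.round(P,4).tolist(),"ctr",P.mean(0).round(4))
    for i in range(len(P)):
        e=P[(i+1)%len(P)]-P[i];print(" len",np.linalg.norm(e).round(4),"ang",np.degrees(np.arctan2(e[1],e[0])).round(1))
sh([ray(c,*f(*p),.014) for p in [(58,90),(290,45),(340,330),(105,370)]])
print("pad top",ray(c,*f(175,113),.108))
sh([ray(c,*g(*p),.012) for p in [(460,158),(633,85),(715,265),(545,345)]])
gs=lambda x,y:(320+(x-400)*.2-.5,240+y*.2-.5); fs=lambda x,y:(270+x*.225-.5,160+y*.225-.5)
print("pad scene",ray(s,*fs(271,88),.108))
sh([ray(s,*gs(*p),.012) for p in [(462,256),(602,365),(722,236)]])
sh([ray(s,*gs(*p),.125) for p in [(583,92),(610,103),(641,80),(617,67)]])
E
```

```text
[[0.6427, 0.1891, 0.014], [0.6629, 0.0694, 0.014], [0.5155, 0.0477, 0.014], [0.4984, 0.1682, 0.014]] ctr [0.5799 0.1186 0.014 ]
 len 0.1215 ang -80.4
 len 0.149 ang -171.7
 len 0.1217 ang 98.1
 len 0.1458 ang 8.2
pad top [0.61896796 0.12498994 0.108     ]
[[0.5822, -0.0999, 0.012], [0.6125, -0.1778, 0.012], [0.5318, -0.2109, 0.012], [0.4987, -0.1345, 0.012]] ctr [ 0.5563 -0.1558  0.012 ]
 len 0.0835 ang -68.7
 len 0.0872 ang -157.7
 len 0.0833 ang 113.4
 len 0.0903 ang 22.5
pad scene [0.61577555 0.12041188 0.108     ]
[[0.4966, -0.1385, 0.012], [0.5271, -0.2153, 0.012], [0.6104, -0.1788, 0.012]] ctr [ 0.5447 -0.1775  0.012 ]
 len 0.0826 ang -68.3
 len 0.0909 ang 23.7
 len 0.1207 ang 160.5
[[0.5414, -0.1569, 0.125], [0.5488, -0.1668, 0.125], [0.5668, -0.1614, 0.125], [0.5611, -0.1508, 0.125]] ctr [ 0.5545 -0.159   0.125 ]
 len 0.0124 ang -53.2
 len 0.0188 ang 16.9
 len 0.012 ang 118.5
 len 0.0206 ang -162.9
```

```bash
cat >> h.py <<'E'
import json
def Rdown(psi):
    c,s=np.cos(np.radians(psi)),np.sin(np.radians(psi));return np.array([[c,s,0],[s,-c,0],[0,0,-1.]])
def plan(p0,R0,p1,R1,n):
    """n rows, rounded; rounding fed forward"""
    p=np.array(p0,float);Rm=np.array(R0);out=[]
    for i in range(n):
        k=n-i
        d=Rm.T@(np.asarray(p1)-p)/k; w=R.from_matrix(Rm.T@R1).as_rotvec()/k
        sl=np.round(d/.4,3);tu=np.round(w/.5,3);out.append({"slide":sl.tolist(),"turn":tu.tolist()})
        p=p+Rm@(sl*.4);Rm=Rm@R.from_rotvec(tu*.5).as_matrix()
    for j in range(0,n,5): print(json.dumps(out[j:j+5]))
    print("end",p.round(4))
def go(p1,psi,n):
    from plant import robot
    s=robot.read_state();R0=R.from_rotvec(s["orientation"]).as_matrix()
    print("at",s["tool_pos"].round(4),"psi",np.degrees(np.arctan2(R0[1,0],R0[0,0])).round(2),"F",s["force"].round(1),"t",s["t"].round(2))
    plan(s["tool_pos"],R0,p1,Rdown(psi),n)
E
python3 -c "
from h import *
go([.57,.12,.42],98.5,15)"
```

```text
Traceback (most recent call last):
  File "h.py", line 24, in go
    print("at",s["tool_pos"].round(4),"psi",np.degrees(np.arctan2(R0[1,0],R0[0,0])).round(2),"F",s["force"].round(1),"t",s["t"].round(2))
                                                                                                                         ^^^^^^^^^^^^
AttributeError: 'float' object has no attribute 'round'
```

```bash
sed -i 's/s\["t"\].round(2)/round(s["t"],2)/' h.py
python3 -c "
from h import *
go([.57,.12,.42],98.5,15)"
```

```text
at [0.2173 0.559  0.4038] psi 68.76 F [-0.1 -0.4 -0.1] t 0.1
[{"slide": [-0.047, 0.081, -0.003], "turn": [-0.0, 0.0, -0.069]}, {"slide": [-0.05, 0.08, -0.003], "turn": [-0.0, 0.0, -0.069]}, {"slide": [-0.052, 0.078, -0.003], "turn": [-0.0, 0.0, -0.069]}, {"slide": [-0.055, 0.076, -0.003], "turn": [-0.0, 0.0, -0.069]}, {"slide": [-0.058, 0.074, -0.003], "turn": [-0.0, 0.0, -0.069]}]
[{"slide": [-0.06, 0.072, -0.002], "turn": [-0.0, 0.0, -0.069]}, {"slide": [-0.063, 0.07, -0.003], "turn": [-0.0, 0.0, -0.069]}, {"slide": [-0.065, 0.068, -0.002], "turn": [-0.0, 0.0, -0.069]}, {"slide": [-0.067, 0.065, -0.003], "turn": [-0.0, 0.0, -0.069]}, {"slide": [-0.069, 0.063, -0.002], "turn": [-0.0, 0.0, -0.07]}]
[{"slide": [-0.072, 0.061, -0.003], "turn": [-0.0, 0.001, -0.069]}, {"slide": [-0.074, 0.058, -0.002], "turn": [-0.0, 0.0, -0.07]}, {"slide": [-0.076, 0.055, -0.003], "turn": [-0.001, 0.001, -0.069]}, {"slide": [-0.077, 0.053, -0.002], "turn": [-0.0, 0.0, -0.07]}, {"slide": [-0.079, 0.05, -0.003], "turn": [-0.001, 0.001, -0.069]}]
end [0.5698 0.1201 0.4201]
```

Closing the gripper on the way for pressing.

Request:
{"name": "arm_command", "arguments": {
  "motion": [
    {"slide": [-0.047,0.081,-0.003],"turn": [0,0,-0.069]},
    {"slide": [-0.05,0.08,-0.003],"turn": [0,0,-0.069]},
    {"slide": [-0.052,0.078,-0.003],"turn": [0,0,-0.069]},
    {"slide": [-0.055,0.076,-0.003],"turn": [0,0,-0.069]},
    {"slide": [-0.058,0.074,-0.003],"turn": [0,0,-0.069]}
  ],
  "gripper": 0,
  "grip_force": 10
}}

```text
t: 0.52
tool_pos: [0.3355, 0.4113, 0.4103]
orientation: [2.428, 1.993, -0.001]
force: [1.2, -0.2, 0.4]
opening: 0.0642
```

Request:
{"name": "arm_command", "arguments": {
  "motion": [
    {"slide": [-0.06,0.072,-0.002],"turn": [0,0,-0.069]},
    {"slide": [-0.063,0.07,-0.003],"turn": [0,0,-0.069]},
    {"slide": [-0.065,0.068,-0.002],"turn": [0,0,-0.069]},
    {"slide": [-0.067,0.065,-0.003],"turn": [0,0,-0.069]},
    {"slide": [-0.069,0.063,-0.002],"turn": [0,0,-0.07]}
  ]
}}

```text
t: 0.93
tool_pos: [0.4531, 0.2649, 0.4153]
orientation: [-2.247, -2.195, 0.001]
force: [0.4, -0.5, -1.2]
opening: 0.0308
```

Request:
{"name": "arm_command", "arguments": {
  "motion": [
    {"slide": [-0.072,0.061,-0.003],"turn": [0,0,-0.069]},
    {"slide": [-0.074,0.058,-0.002],"turn": [0,0,-0.07]},
    {"slide": [-0.076,0.055,-0.003],"turn": [0,0,-0.069]},
    {"slide": [-0.077,0.053,-0.002],"turn": [0,0,-0.07]},
    {"slide": [-0.079,0.05,-0.003],"turn": [0,0,-0.069]}
  ]
}}

```text
t: 1.35
tool_pos: [0.5707, 0.1185, 0.4203]
orientation: [-2.049, -2.381, 0.001]
force: [1.1, 0.2, -0.5]
opening: 0.0011
```

Run:
```python
from plant import robot
import cv2,numpy as np,pickle
c=robot.read_camera("wrist");s=robot.read_state();c["s"]=s;cv2.imwrite("pics/w1.png",c["pixels"]);pickle.dump(c,open("w1.pkl","wb"))
print(c["intrinsics"],np.round(c["T"],3),s["tool_pos"],s["force"],s["opening"])
```

```text
[[330.0265884    0.         319.45578086]
 [  0.         330.0265884  203.02614539]
 [  0.           0.           1.        ]] [[-0.149  0.952  0.269  0.496]
 [ 0.989  0.144  0.039  0.107]
 [-0.002  0.272 -0.962  0.4  ]
 [ 0.     0.     0.     1.   ]] [0.5735618  0.1136075  0.42015624] [-2.37275723 -3.57593628 -0.27118772] 0.0006797322774108787
```

View pics/w1.png

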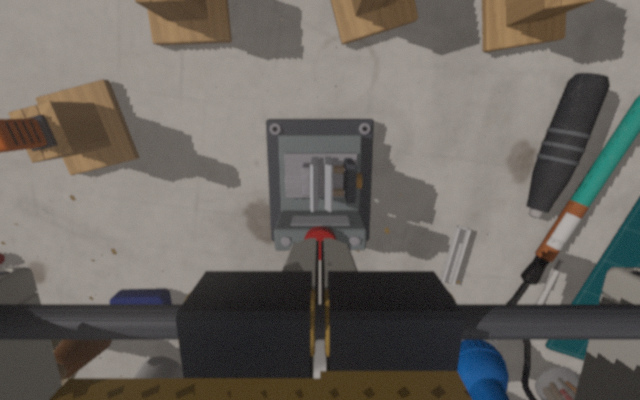

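Run:
```python
import pickle,cv2
c=pickle.load(open("w1.pkl","rb"))
cv2.imwrite("pics/w1c.png",cv2.resize(c["pixels"][110:260,250:390],None,fx=4,fy=4,interpolation=2))
```

```text
(no output)
```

View pics/w1c.png

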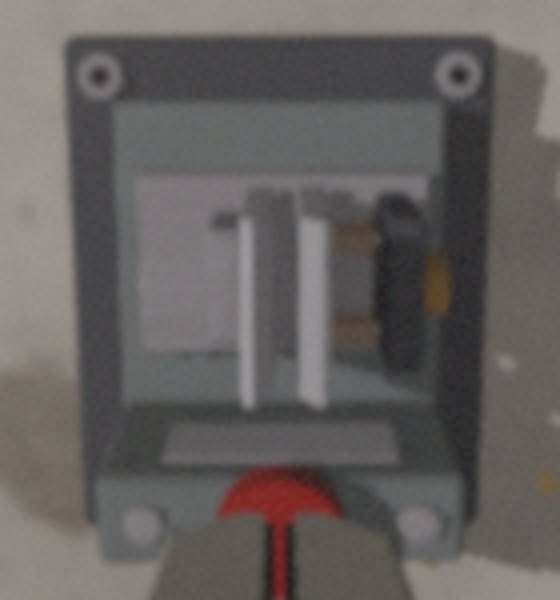

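Run:
```python
from h import *;import pickle
c=pickle.load(open("w1.pkl","rb"));f=lambda x,y:(250+x/4-.4,110+y/4-.4)
a=ray(c,*f(68,40),.014);b=ray(c,*f(492,40),.014);print(a,b,np.linalg.norm(b-a),np.degrees(np.arctan2(*(b-a)[[1,0]])))
a=ray(c,*f(100,76),.015);b=ray(c,*f(459,76),.015);print(a,b,np.linalg.norm(b-a),np.degrees(np.arctan2(*(b-a)[[1,0]])))
for x,y in [(218,515),(343,515),(280,467),(280,528)]:print("pad",ray(c,*f(x,y),.108))
for x,y in [(253,213),(300,213),(249,408),(301,408)]:print("lip",ray(c,*f(x,y),.095))
s=c["s"];Rm=R.from_rotvec(s["orientation"]).as_matrix();print("tip",s["tool_pos"]+.186*Rm[:,2], np.degrees(np.arctan2(Rm[1,0],Rm[0,0])))
Rr=Rm.T@c["T"][:3,:3];print(Rr, Rm.T@(c["T"][:3,3]-s["tool_pos"]))
t=pickle.load(open("c0.pkl","rb"))["top"]
```

```text
[0.5155274  0.04832122 0.014     ] [0.49764885 0.16712754 0.014     ] 0.12014401752024347 98.55793325586741
[0.52401576 0.05853537 0.015     ] [0.50880405 0.1595932  0.015     ] 0.1021962931444966 98.56017480934267
pad [0.6140545 0.1091788 0.108    ]
pad [0.60963431 0.13843918 0.108     ]
pad [0.59994845 0.12189934 0.108     ]
pad [0.61513199 0.12418543 0.108     ]
lip [0.54377149 0.10709596 0.095     ]
lip [0.5421478 0.1178715 0.095    ]
lip [0.59075367 0.11292654 0.095     ]
lip [0.58887887 0.12534875 0.095     ]
tip [0.5737868  0.11300016 0.23415736] 98.53715559281122
[[ 9.99998154e-01 -2.05696405e-04  1.91050696e-03]
 [-3.19651597e-04  9.62593206e-01  2.70950580e-01]
 [-1.89477458e-03 -2.70950691e-01  9.62591363e-01]] [ 0.0046254  -0.07772563  0.02040168]
```

```bash
python3 -c "
from h import *
go([.616,.123,.315],98.55,5)"
```

```text
at [0.5736 0.1136 0.4202] psi 98.54 F [-2.4 -3.6 -0.3] t 1.4
[{"slide": [0.002, 0.022, 0.053], "turn": [0.0, 0.001, -0.0]}, {"slide": [0.002, 0.022, 0.052], "turn": [0.0, 0.001, -0.0]}, {"slide": [0.001, 0.021, 0.053], "turn": [0.0, 0.002, -0.0]}, {"slide": [0.002, 0.022, 0.052], "turn": [0.001, 0.001, -0.0]}, {"slide": [0.001, 0.021, 0.053], "turn": [0.0, 0.002, -0.0]}]
end [0.6159 0.123  0.315 ]
```

Request:
{"name": "arm_command", "arguments": {
  "motion": [
    {"slide": [0,0,0],"turn": [0,0,0]},
    {"slide": [0,0,0.04],"turn": [0,0,0]},
    {"slide": [0,0,0.04],"turn": [0,0,0]},
    {"slide": [0,0,0],"turn": [0,0,0]},
    {"slide": [0,0,0],"turn": [0,0,0]}
  ]
}}

```text
t: 1.82
tool_pos: [0.569, 0.1209, 0.3875]
orientation: [-2.049, -2.379, 0.003]
force: [-0.9, 0.4, 0.2]
opening: 0.0006
```

```bash
python3 -c "
from h import *
go([.616,.123,.315],98.55,5)"
```

```text
at [0.569  0.1209 0.3875] psi 98.52 F [-0.9  0.4  0.2] t 1.82
[{"slide": [-0.002, 0.023, 0.036], "turn": [-0.001, -0.0, -0.0]}, {"slide": [-0.003, 0.024, 0.036], "turn": [-0.001, -0.0, -0.0]}, {"slide": [-0.002, 0.023, 0.036], "turn": [-0.001, -0.0, -0.0]}, {"slide": [-0.003, 0.024, 0.036], "turn": [-0.002, -0.0, -0.0]}, {"slide": [-0.002, 0.023, 0.037], "turn": [-0.001, -0.001, -0.001]}]
end [0.6159 0.1231 0.315 ]
```

Request:
{"name": "arm_command", "arguments": {
  "motion": [
    {"slide": [-0.002,0.026,0.036],"turn": [0,0,0]},
    {"slide": [-0.002,0.026,0.036],"turn": [0,0,0]},
    {"slide": [-0.002,0.026,0.036],"turn": [0,0,0]},
    {"slide": [-0.002,0.026,0.036],"turn": [0,0,0]},
    {"slide": [-0.002,0.013,0.037],"turn": [0,0,0]}
  ]
}}

```text
t: 2.23
tool_pos: [0.6177, 0.1241, 0.3174]
orientation: [2.049, 2.379, 0.003]
force: [0.0, 0.0, -0.4]
opening: 0.0007
```

Request:
{"name": "arm_command", "arguments": {
  "motion": [
    {"slide": [0,0,0],"turn": [0,0,0]},
    {"slide": [0,0,0],"turn": [0,0,0]},
    {"slide": [0,0,0],"turn": [0,0,0]},
    {"slide": [0,0,0],"turn": [0,0,0]},
    {"slide": [0,0,0],"turn": [0,0,0]}
  ]
}}

```text
t: 2.65
tool_pos: [0.6169, 0.1234, 0.3181]
orientation: [2.05, 2.379, 0.003]
force: [-0.5, -0.3, -0.0]
opening: 0.0004
```

```bash
cat > look.py <<'E'
import sys,pickle,cv2
from plant import robot
from h import *
n,name=sys.argv[1:3]; u,v,w,h,k=[float(x) for x in sys.argv[3:8]]
c=robot.read_camera(n);c["s"]=robot.read_state();pickle.dump(c,open(name+".pkl","wb"))
u,v,w,h=map(int,(u,v,w,h))
cv2.imwrite(f"pics/{name}.png",cv2.resize(c["pixels"][v:v+h,u:u+w],None,fx=k,fy=k,interpolation=2))
s=c["s"];print(s["tool_pos"].round(4),s["force"].round(1),round(s["t"],2),round(float(s["opening"]),4))
E
python3 look.py wrist w2 200 80 240 180 3.3; python3 look.py scene s2 260 100 140 105 5.5
```

```text
[0.6169 0.1234 0.3178] [-0.5  0.6 -0.3] 2.7 0.0002
[0.6168 0.1233 0.3175] [-0.4 -0.1  0.8] 2.75 0.0006
```

View pics/w2.png

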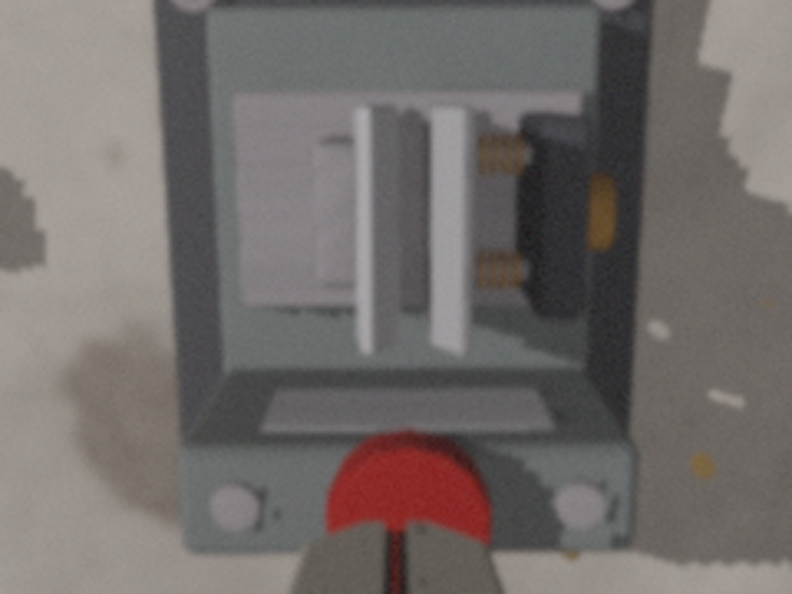

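View pics/s2.png

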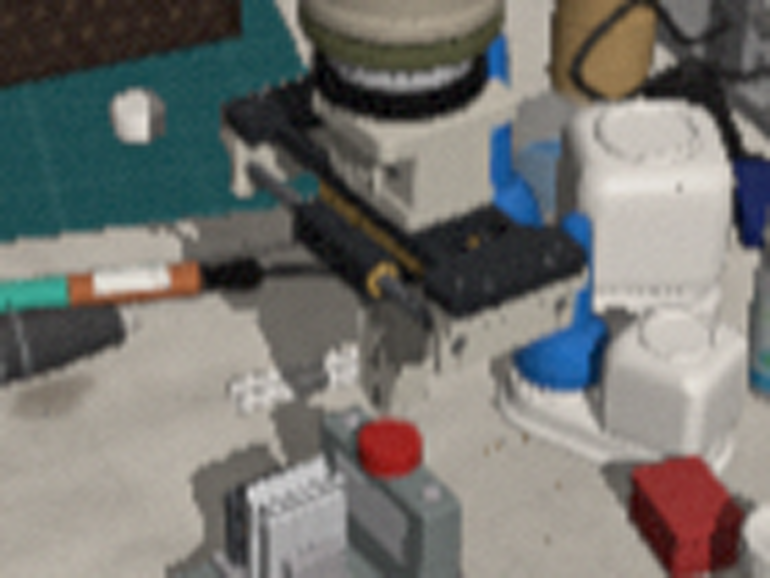

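Run:
```python
from h import *;import pickle
c=pickle.load(open("w2.pkl","rb"));f=lambda x,y:(200+x/3.3-.35,80+y/3.3-.35)
for x,y in [(327,512),(491,512),(409,432),(409,512)]:print("pad",ray(c,*f(x,y),.108))
for x,y in [(358,107),(376,107),(432,107),(468,107),(360,352),(376,352),(432,347),(467,352)]:
  for z in (.085,):
    p=ray(c,*f(x,y),z);d=p-np.array([.616,.123,z]);a=np.radians(8.55);print((x,y),z,"local",(d[0]*np.cos(a)+d[1]*np.sin(a)).round(4),(-d[0]*np.sin(a)+d[1]*np.cos(a)).round(4))
```

```text
pad [0.61778227 0.10966598 0.108     ]
pad [0.61327071 0.1398087  0.108     ]
pad [0.60014044 0.12239267 0.108     ]
pad [0.61552619 0.12473936 0.108     ]
(358, 107) 0.085 local -0.0726 -0.0077
(376, 107) 0.085 local -0.0726 -0.0043
(432, 107) 0.085 local -0.0726 0.0062
(468, 107) 0.085 local -0.0725 0.013
(360, 352) 0.085 local -0.0254 -0.0078
(376, 352) 0.085 local -0.0254 -0.0046
(432, 347) 0.085 local -0.0264 0.0066
(467, 352) 0.085 local -0.0254 0.0136
```

Request:
{"name": "arm_command", "arguments": {
  "motion": [
    {"slide": [0,0,0.012],"turn": [0,0,0]},
    {"slide": [0,0,0.012],"turn": [0,0,0]},
    {"slide": [0,0,0.012],"turn": [0,0,0]},
    {"slide": [0,0,0.005],"turn": [0,0,0]},
    {"slide": [0,0,0],"turn": [0,0,0]}
  ]
}}

```text
t: 3.17
tool_pos: [0.6163, 0.1231, 0.2985]
orientation: [-2.05, -2.379, 0.003]
force: [-0.5, -0.9, -0.3]
opening: 0.0006
```

Request:
{"name": "arm_command", "arguments": {
  "motion": [
    {"slide": [0,0,0.004],"turn": [0,0,0]},
    {"slide": [0,0,0.004],"turn": [0,0,0]},
    {"slide": [0,0,0.004],"turn": [0,0,0]},
    {"slide": [0,0,0],"turn": [0,0,0]},
    {"slide": [0,0,0],"turn": [0,0,0]}
  ]
}}

```text
t: 3.58
tool_pos: [0.6168, 0.1232, 0.2951]
orientation: [-2.051, -2.38, 0.0]
force: [-0.4, -0.4, 0.4]
opening: 0.0003
```

Request:
{"name": "arm_command", "arguments": {
  "motion": [
    {"slide": [0,0,0.004],"turn": [0,0,0]},
    {"slide": [0,0,0.004],"turn": [0,0,0]},
    {"slide": [0,0,0],"turn": [0,0,0]},
    {"slide": [0,0,0],"turn": [0,0,0]},
    {"slide": [0,0,0],"turn": [0,0,0]}
  ]
}}

```text
t: 4.0
tool_pos: [0.6169, 0.1232, 0.2923]
orientation: [2.051, 2.379, 0.001]
force: [-0.5, 0.2, 5.1]
opening: 0.0005
```

Request:
{"name": "arm_command", "arguments": {
  "motion": [
    {"slide": [0,0,0.004],"turn": [0,0,0]},
    {"slide": [0,0,0],"turn": [0,0,0]},
    {"slide": [0,0,0],"turn": [0,0,0]},
    {"slide": [0,0,0],"turn": [0,0,0]},
    {"slide": [0,0,0],"turn": [0,0,0]}
  ]
}}

```text
t: 4.42
tool_pos: [0.6169, 0.1232, 0.2906]
orientation: [2.051, 2.379, 0.001]
force: [0.3, 0.1, 4.9]
opening: 0.0007
```

Request:
{"name": "arm_command", "arguments": {
  "motion": [
    {"slide": [0,0,0.004],"turn": [0,0,0]},
    {"slide": [0,0,0],"turn": [0,0,0]},
    {"slide": [0,0,0],"turn": [0,0,0]},
    {"slide": [0,0,0],"turn": [0,0,0]},
    {"slide": [0,0,0],"turn": [0,0,0]}
  ]
}}

```text
t: 4.83
tool_pos: [0.6169, 0.1233, 0.2893]
orientation: [2.051, 2.379, 0.001]
force: [-0.5, 0.3, 7.6]
opening: 0.0007
```

Request:
{"name": "arm_command", "arguments": {
  "motion": [
    {"slide": [0,0,0.003],"turn": [0,0,0]},
    {"slide": [0,0,0],"turn": [0,0,0]},
    {"slide": [0,0,0],"turn": [0,0,0]},
    {"slide": [0,0,0],"turn": [0,0,0]},
    {"slide": [0,0,0],"turn": [0,0,0]}
  ]
}}

```text
t: 5.25
tool_pos: [0.617, 0.1233, 0.2893]
orientation: [2.05, 2.379, 0.001]
force: [-4.4, -0.5, 13.8]
opening: 0.0005
```

Request:
{"name": "arm_command", "arguments": {
  "motion": [
    {"slide": [0,0,0.003],"turn": [0,0,0]},
    {"slide": [0,0,0],"turn": [0,0,0]},
    {"slide": [0,0,0],"turn": [0,0,0]},
    {"slide": [0,0,0],"turn": [0,0,0]},
    {"slide": [0,0,0],"turn": [0,0,0]}
  ]
}}

```text
t: 5.67
tool_pos: [0.617, 0.1233, 0.2892]
orientation: [2.05, 2.379, 0.001]
force: [-8.3, -2.1, 21.3]
opening: 0.0004
```

Request:
{"name": "arm_command", "arguments": {
  "motion": [
    {"slide": [0,0,-0.02],"turn": [0,0,0]},
    {"slide": [0,0,-0.05],"turn": [0,0,0]},
    {"slide": [0,0,-0.06],"turn": [0,0,0]},
    {"slide": [0,0,-0.08],"turn": [0,0,0]},
    {"slide": [0,0,-0.09],"turn": [0,0,0]}
  ]
}}

```text
t: 6.08
tool_pos: [0.616, 0.1231, 0.4048]
orientation: [-2.049, -2.377, 0.006]
force: [1.2, -0.7, -0.5]
opening: 0.0003
```

```bash
python3 -c "
from h import *
go([.535,-.165,.40],113,10)"
```

```text
at [0.616  0.1231 0.4048] psi 98.49 F [ 1.2 -0.7 -0.5] t 6.08
[{"slide": [-0.068, -0.031, 0.001], "turn": [-0.001, -0.0, -0.051]}, {"slide": [-0.067, -0.032, 0.001], "turn": [-0.001, -0.0, -0.051]}, {"slide": [-0.067, -0.034, 0.001], "turn": [-0.001, -0.0, -0.051]}, {"slide": [-0.066, -0.036, 0.001], "turn": [-0.001, -0.0, -0.051]}, {"slide": [-0.065, -0.037, 0.001], "turn": [-0.001, -0.0, -0.05]}]
[{"slide": [-0.064, -0.039, 0.002], "turn": [-0.001, -0.0, -0.051]}, {"slide": [-0.063, -0.041, 0.001], "turn": [-0.001, -0.0, -0.05]}, {"slide": [-0.062, -0.042, 0.002], "turn": [-0.001, -0.001, -0.051]}, {"slide": [-0.06, -0.044, 0.001], "turn": [-0.001, -0.0, -0.05]}, {"slide": [-0.059, -0.045, 0.002], "turn": [-0.001, -0.001, -0.051]}]
end [ 0.5351 -0.1648  0.3999]
```

Request:
{"name": "arm_command", "arguments": {
  "motion": [
    {"slide": [-0.068,-0.019,0],"turn": [0,0,-0.051]},
    {"slide": [-0.067,-0.02,0],"turn": [0,0,-0.051]},
    {"slide": [-0.067,-0.022,0],"turn": [0,0,-0.051]},
    {"slide": [-0.066,-0.024,0],"turn": [0,0,-0.051]},
    {"slide": [-0.065,-0.025,0],"turn": [0,0,-0.05]}
  ],
  "gripper": 60
}}

```text
t: 6.5
tool_pos: [0.5995, -0.0173, 0.4056]
orientation: [-1.893, -2.506, 0.001]
force: [0.4, 0.4, -0.9]
opening: 0.0294
```

Request:
{"name": "arm_command", "arguments": {
  "motion": [
    {"slide": [-0.064,-0.027,0],"turn": [0,0,-0.051]},
    {"slide": [-0.063,-0.029,0],"turn": [0,0,-0.05]},
    {"slide": [-0.062,-0.03,0],"turn": [0,0,-0.051]},
    {"slide": [-0.06,-0.032,0],"turn": [0,0,-0.05]},
    {"slide": [-0.059,-0.033,0],"turn": [0,0,-0.051]}
  ]
}}

```text
t: 6.92
tool_pos: [0.5816, -0.1535, 0.4055]
orientation: [-1.731, -2.62, 0.001]
force: [0.3, 0.1, -0.6]
opening: 0.0553
```

Request:
{"name": "arm_command", "arguments": {
  "motion": [
    {"slide": [0,0,0.04],"turn": [0,0,0]},
    {"slide": [0,0,0.04],"turn": [0,0,0]},
    {"slide": [0,0,0.03],"turn": [0,0,0]},
    {"slide": [0,0,0],"turn": [0,0,0]},
    {"slide": [0,0,0],"turn": [0,0,0]}
  ]
}}

```text
t: 7.33
tool_pos: [0.5818, -0.1519, 0.361]
orientation: [-1.732, -2.618, 0.001]
force: [-0.4, 0.2, 0.9]
opening: 0.0557
```

```bash
python3 look.py wrist w3 0 0 640 400 1.25; python3 look.py top t3 260 155 70 70 8
```

```text
[ 0.5822 -0.1519  0.3623] [ 0.2 -0.4  0.1] 7.38 0.0558
[ 0.5824 -0.152   0.3631] [-0.4 -0.5 -0.1] 7.43 0.0558
```

View pics/w3.png

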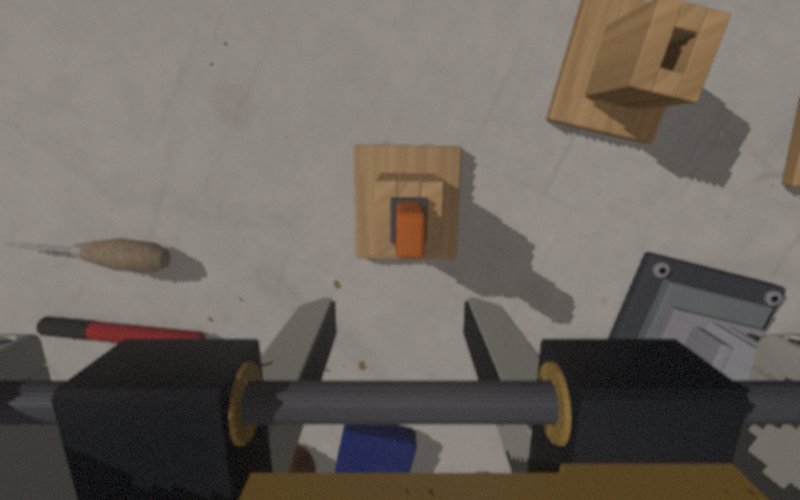

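View pics/t3.png

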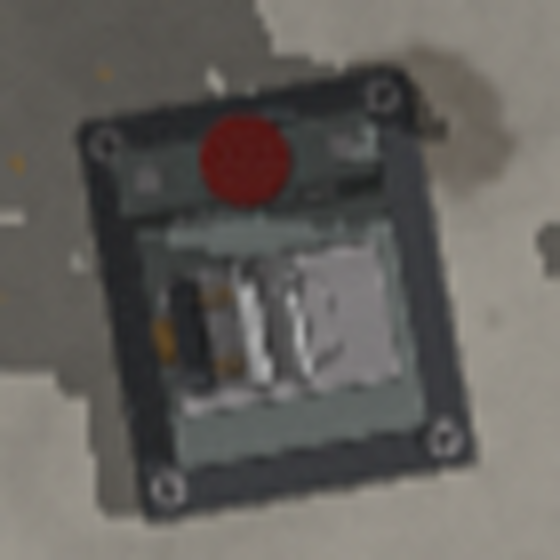

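Run:
```python
import pickle,cv2
c=pickle.load(open("w3.pkl","rb"))
cv2.imwrite("pics/w3c.png",cv2.resize(c["pixels"][110:215,270:390],None,fx=5.5,fy=5.5,interpolation=2))
```

```text
(no output)
```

View pics/w3c.png

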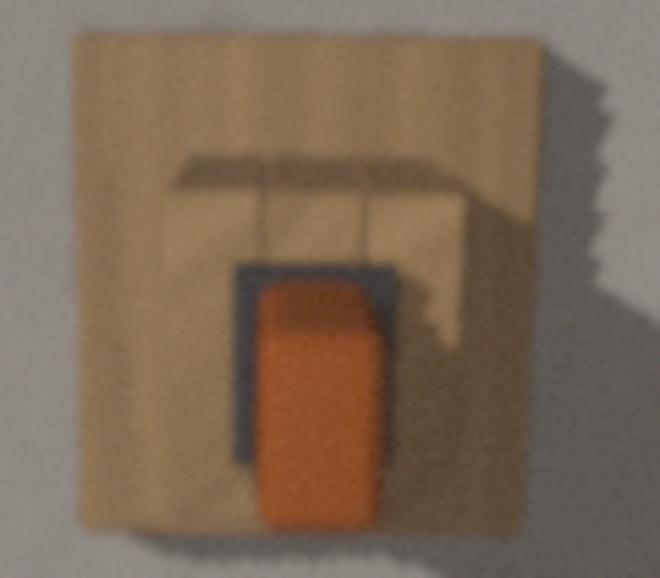

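Run:
```python
from h import *;import pickle
c=pickle.load(open("w3.pkl","rb"));f=lambda x,y:(270+x/5.5-.4,110+y/5.5-.4)
P=np.array([ray(c,*f(*p),.125) for p in [(258,332),(380,334),(376,528),(265,528)]]);print(P.round(4),P.mean(0).round(4))
print([np.linalg.norm(P[i]-P[i-1]).round(4) for i in range(4)])
A=lambda d:np.degrees(np.arctan2(d[1],d[0])).round(2)
a,b=ray(c,*f(235,265),.081),ray(c,*f(398,268),.081);print("collar",a,b,np.linalg.norm(b-a),A(b-a))
ctr=(a+b)/2+.015*np.array([np.cos(.4),np.sin(.4),0]);print("collar ctr",ctr)
a,b=ray(c,*f(75,37),.012),ray(c,*f(543,40),.012);print("foot",np.linalg.norm(b-a),A(b-a),(a+b)/2)
a,b=ray(c,*f(82,527),.012),ray(c,*f(524,530),.012);print("foot",np.linalg.norm(b-a),A(b-a),(a+b)/2)
a,b=ray(c,*f(165,190),.076),ray(c,*f(465,193),.076);print("tower",np.linalg.norm(b-a),A(b-a),(a+b)/2+.025*np.array([np.cos(.4),np.sin(.4),0]))
s=c["s"];Rm=R.from_rotvec(s["orientation"]).as_matrix();print(A(Rm[:,0]),Rm[:,2])
```

```text
[[ 0.5478 -0.169   0.125 ]
 [ 0.5423 -0.1555  0.125 ]
 [ 0.5646 -0.1461  0.125 ]
 [ 0.57   -0.1587  0.125 ]] [ 0.5562 -0.1573  0.125 ]
[np.float64(0.0245), np.float64(0.0146), np.float64(0.0242), np.float64(0.0137)]
collar [ 0.54741193 -0.17317845  0.081     ] [ 0.53869223 -0.15154671  0.081     ] 0.02332306611489673 111.95
collar ctr [ 0.55686799 -0.15652131  0.081     ]
foot 0.08196592576290673 112.66 [ 0.51507327 -0.17417192  0.012     ]
foot 0.08328396173220047 112.6 [ 0.59755117 -0.13986901  0.012     ]
tower 0.04326237895937261 112.44 [ 0.55682413 -0.15673578  0.076     ]
113.05 [-6.86726632e-04  2.13903319e-04 -9.99999741e-01]
```

```bash
python3 -c "
from h import *
go([.5566,-.157,.363],112.5,2);go([.5566,-.157,.273],112.5,5)"
```

```text
at [ 0.5824 -0.152   0.3631] psi 113.05 F [-0.4 -0.5 -0.1] t 7.43
[{"slide": [0.007, -0.032, 0.0], "turn": [0.0, 0.001, 0.01]}, {"slide": [0.007, -0.032, 0.0], "turn": [0.001, 0.0, 0.009]}]
end [ 0.5566 -0.1568  0.3631]
at [ 0.5824 -0.152   0.3631] psi 113.05 F [-0.4 -0.5 -0.1] t 7.43
[{"slide": [0.003, -0.013, 0.045], "turn": [0.0, 0.0, 0.004]}, {"slide": [0.003, -0.013, 0.045], "turn": [0.0, 0.0, 0.004]}, {"slide": [0.003, -0.013, 0.045], "turn": [0.0, 0.0, 0.004]}, {"slide": [0.002, -0.013, 0.045], "turn": [0.0, 0.001, 0.004]}, {"slide": [0.003, -0.012, 0.045], "turn": [0.001, 0.0, 0.003]}]
end [ 0.5567 -0.1567  0.2731]
```

Request:
{"name": "arm_command", "arguments": {
  "motion": [
    {"slide": [0.007,-0.032,0],"turn": [0,0,0.01]},
    {"slide": [0.007,-0.032,0],"turn": [0,0,0.01]},
    {"slide": [0,0,0.05],"turn": [0,0,0]},
    {"slide": [0,0,0.05],"turn": [0,0,0]},
    {"slide": [0,0,0.05],"turn": [0,0,0]}
  ]
}}

```text
t: 7.85
tool_pos: [0.557, -0.157, 0.3038]
orientation: [1.744, 2.609, 0.001]
force: [0.1, 0.7, 0.2]
opening: 0.0556
```

Request:
{"name": "arm_command", "arguments": {
  "motion": [
    {"slide": [0,0,0.04],"turn": [0,0,0]},
    {"slide": [0,0,0.03],"turn": [0,0,0]},
    {"slide": [0,0,0],"turn": [0,0,0]},
    {"slide": [0,0,0],"turn": [0,0,0]},
    {"slide": [0,0,0],"turn": [0,0,0]}
  ]
}}

```text
t: 8.27
tool_pos: [0.557, -0.1572, 0.2759]
orientation: [1.745, 2.61, 0.001]
force: [1.1, 0.1, 0.4]
opening: 0.0555
```

```bash
python3 look.py wrist w4 200 200 240 200 3;python3 -c "
from h import *
go([.5566,-.157,.273],112.5,1)"
```

```text
[ 0.5571 -0.1573  0.2762] [0.2 0.8 0.5] 8.32 0.0559
at [ 0.5571 -0.1573  0.2762] psi 112.45 F [0.2 0.8 0.5] t 8.32
[{"slide": [0.001, -0.001, 0.008], "turn": [0.004, 0.004, -0.002]}]
end [ 0.5566 -0.157   0.273 ]
```

View pics/w4.png

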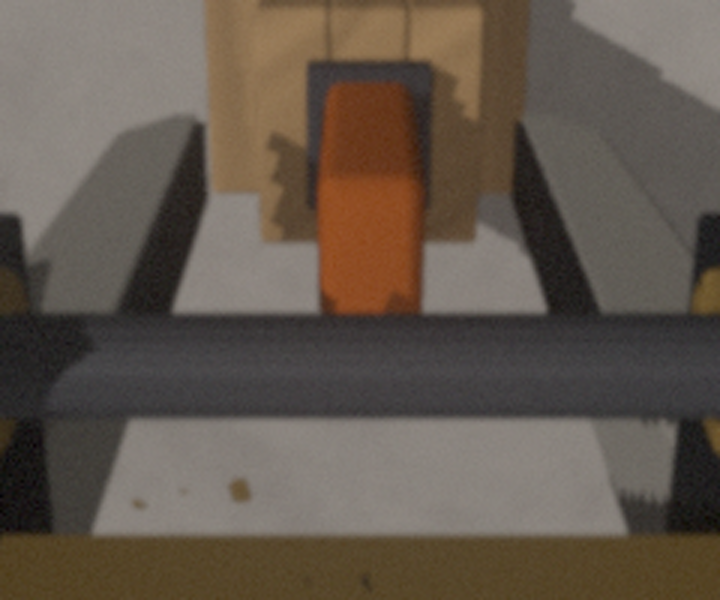

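Request:
{"name": "arm_command", "arguments": {
  "motion": [
    {"slide": [0.002,0,0.006],"turn": [0,0,0]},
    {"slide": [0,0,0],"turn": [0,0,0]},
    {"slide": [0,0,0],"turn": [0,0,0]},
    {"slide": [0,0,0],"turn": [0,0,0]},
    {"slide": [0,0,0],"turn": [0,0,0]}
  ],
  "gripper": 0,
  "grip_force": 40
}}

```text
t: 8.73
tool_pos: [0.5561, -0.1564, 0.2721]
orientation: [1.747, 2.611, 0.0]
force: [-1.3, 0.0, -0.3]
opening: 0.0271
```

Request:
{"name": "arm_command", "arguments": {
  "motion": [
    {"slide": [0,0,0],"turn": [0,0,0]},
    {"slide": [0,0,0],"turn": [0,0,0]},
    {"slide": [0,0,0],"turn": [0,0,0]},
    {"slide": [0,0,0],"turn": [0,0,0]},
    {"slide": [0,0,0],"turn": [0,0,0]}
  ]
}}

```text
t: 9.15
tool_pos: [0.5561, -0.1563, 0.272]
orientation: [-1.747, -2.611, 0.0]
force: [-0.6, 0.8, 0.9]
opening: 0.0161
```

Request:
{"name": "arm_command", "arguments": {
  "motion": [
    {"slide": [0,0,-0.02],"turn": [0,0,0]},
    {"slide": [0,0,-0.05],"turn": [0,0,0]},
    {"slide": [0,0,-0.07],"turn": [0,0,0]},
    {"slide": [0,0,-0.09],"turn": [0,0,0]},
    {"slide": [0,0,-0.1],"turn": [0,0,0]}
  ]
}}

```text
t: 9.57
tool_pos: [0.5553, -0.156, 0.4039]
orientation: [-1.745, -2.608, 0.001]
force: [0.9, -0.2, -0.4]
opening: 0.0155
```

```bash
python3 look.py wrist w5 200 150 240 200 3;python3 -c "
from h import *
go([.5625,.115,.402],98.55,10)"
```

```text
[ 0.557  -0.1567  0.4152] [ 1.9 -1.5  6.5] 9.62 0.0164
at [ 0.557  -0.1567  0.4152] psi 112.44 F [ 1.9 -1.5  6.5] t 9.62
[{"slide": [0.062, 0.027, 0.003], "turn": [0.002, 0.001, 0.049]}, {"slide": [0.063, 0.026, 0.003], "turn": [0.002, 0.001, 0.048]}, {"slide": [0.064, 0.024, 0.003], "turn": [0.002, 0.001, 0.049]}, {"slide": [0.064, 0.023, 0.003], "turn": [0.002, 0.001, 0.048]}, {"slide": [0.065, 0.021, 0.003], "turn": [0.002, 0.001, 0.049]}]
[{"slide": [0.065, 0.019, 0.003], "turn": [0.001, 0.002, 0.048]}, {"slide": [0.065, 0.018, 0.003], "turn": [0.002, 0.001, 0.049]}, {"slide": [0.066, 0.016, 0.003], "turn": [0.001, 0.002, 0.048]}, {"slide": [0.066, 0.015, 0.004], "turn": [0.002, 0.001, 0.049]}, {"slide": [0.067, 0.013, 0.003], "turn": [0.001, 0.002, 0.048]}]
end [0.5625 0.115  0.4021]
```

View pics/w5.png

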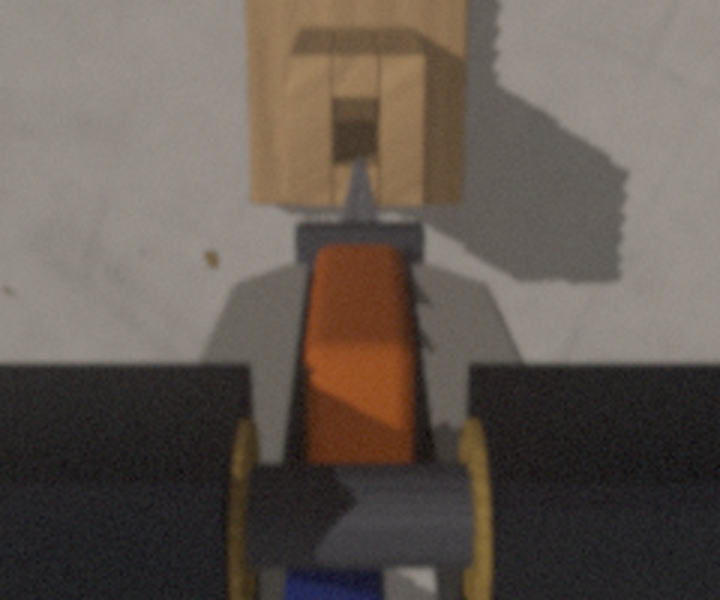

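Request:
{"name": "arm_command", "arguments": {
  "motion": [
    {"slide": [0.062,0.027,0],"turn": [0,0,0.049]},
    {"slide": [0.063,0.026,0],"turn": [0,0,0.048]},
    {"slide": [0.064,0.024,0],"turn": [0,0,0.049]},
    {"slide": [0.064,0.023,0],"turn": [0,0,0.048]},
    {"slide": [0.065,0.021,0],"turn": [0,0,0.049]}
  ]
}}

```text
t: 10.03
tool_pos: [0.5586, -0.0191, 0.4043]
orientation: [1.904, 2.499, 0.0]
force: [0.4, 0.5, -0.7]
opening: 0.0157
```

Request:
{"name": "arm_command", "arguments": {
  "motion": [
    {"slide": [0.065,0.019,0],"turn": [0,0,0.048]},
    {"slide": [0.065,0.018,0],"turn": [0,0,0.049]},
    {"slide": [0.066,0.016,0],"turn": [0,0,0.048]},
    {"slide": [0.066,0.015,0],"turn": [0,0,0.049]},
    {"slide": [0.067,0.013,0],"turn": [0,0,0.048]}
  ]
}}

```text
t: 10.45
tool_pos: [0.5613, 0.1167, 0.4043]
orientation: [2.051, 2.379, 0.0]
force: [0.2, -0.0, -1.7]
opening: 0.016
```

Request:
{"name": "arm_command", "arguments": {
  "motion": [
    {"slide": [0,0,0],"turn": [0,0,0]},
    {"slide": [0,0,0],"turn": [0,0,0]},
    {"slide": [0,0,0],"turn": [0,0,0]},
    {"slide": [0,0,0],"turn": [0,0,0]},
    {"slide": [0,0,0],"turn": [0,0,0]}
  ]
}}

```text
t: 10.87
tool_pos: [0.5616, 0.1143, 0.404]
orientation: [2.051, 2.379, -0.0]
force: [0.7, -0.7, -1.9]
opening: 0.0157
```

```bash
python3 look.py wrist w6 220 100 200 160 4;python3 look.py scene s6 260 120 120 120 5;python3 -c "
from h import *
go([.5625,.115,.402],98.55,1)"
```

```text
[0.5616 0.1144 0.404 ] [-0.9 -0.2 -1.5] 10.92 0.0155
[0.5616 0.1144 0.404 ] [ 0.6 -0.3 -0.6] 10.97 0.016
at [0.5616 0.1144 0.404 ] psi 98.47 F [ 0.6 -0.3 -0.6] t 10.97
[{"slide": [0.001, 0.002, 0.005], "turn": [0.0, 0.0, -0.003]}]
end [0.5624 0.115  0.402 ]
```

View pics/w6.png

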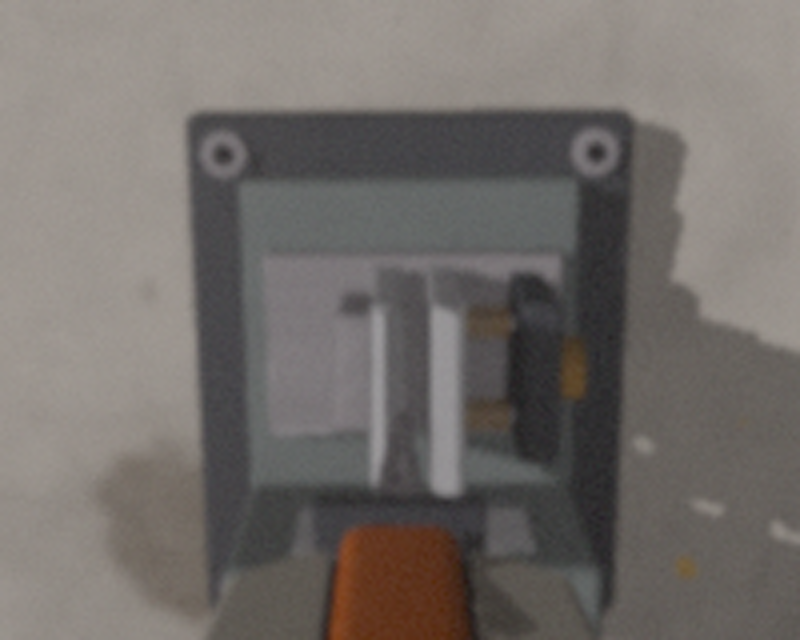

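View pics/s6.png

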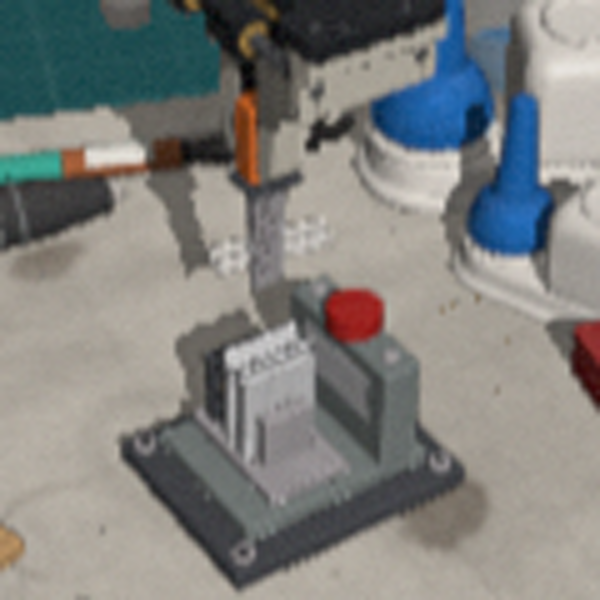

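Request:
{"name": "arm_command", "arguments": {
  "motion": [
    {"slide": [0.004,0.003,0.02],"turn": [0,0,0]},
    {"slide": [0,0,0.03],"turn": [0,0,0]},
    {"slide": [0,0,0.03],"turn": [0,0,0]},
    {"slide": [0,0,0],"turn": [0,0,0]},
    {"slide": [0,0,0],"turn": [0,0,0]}
  ]
}}

```text
t: 11.38
tool_pos: [0.5619, 0.1171, 0.3697]
orientation: [-2.048, -2.379, 0.004]
force: [-0.2, 0.0, -0.6]
opening: 0.0158
```

```bash
python3 look.py wrist w7 250 120 140 105 5.7;python3 look.py scene s7 290 160 60 60 10
```

```text
[0.5622 0.1171 0.371 ] [ 0.1 -0.5 -0.9] 11.43 0.016
[0.5625 0.1172 0.3718] [ 0.2  0.2 -1.5] 11.48 0.0158
```

View pics/w7.png

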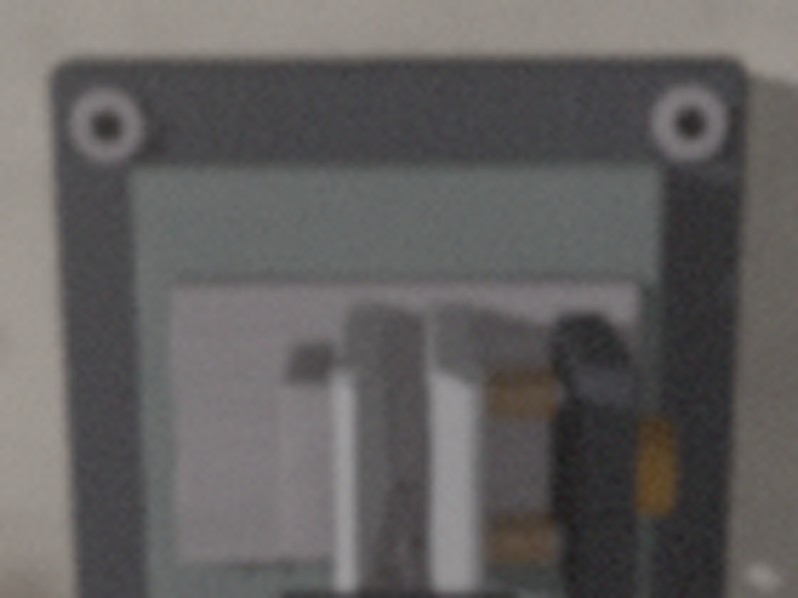

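View pics/s7.png

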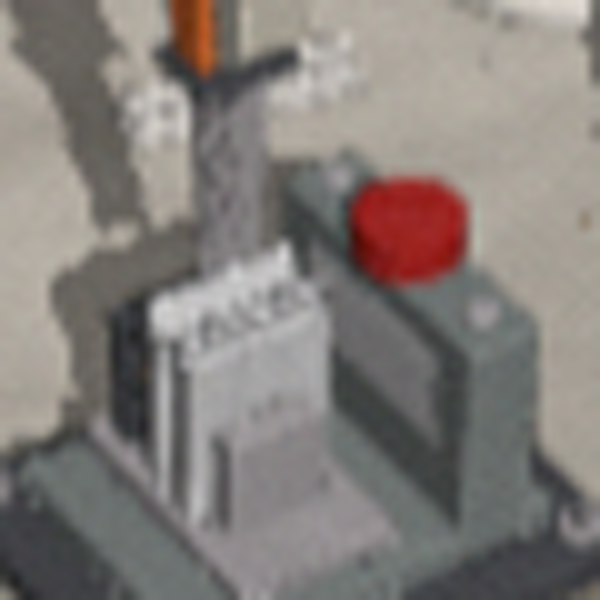

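```bash
python3 - <<'E'
import pickle,cv2,numpy as np
c=pickle.load(open("w7.pkl","rb"))
p=c["pixels"][170:230,295:345].astype(float)
p=np.clip((p-40)*2.2,0,255).astype(np.uint8)
cv2.imwrite("pics/w7c.png",cv2.resize(p,None,fx=10,fy=10,interpolation=2))
E
python3 -c "
from h import *
go([.5625,.1165,.372],98.55,1)"
```

```text
at [0.5625 0.1172 0.3718] psi 98.55 F [ 0.2  0.2 -1.5] t 11.48
[{"slide": [-0.002, -0.0, -0.001], "turn": [-0.001, -0.0, -0.0]}]
end [0.5626 0.1164 0.3722]
```

View pics/w7c.png

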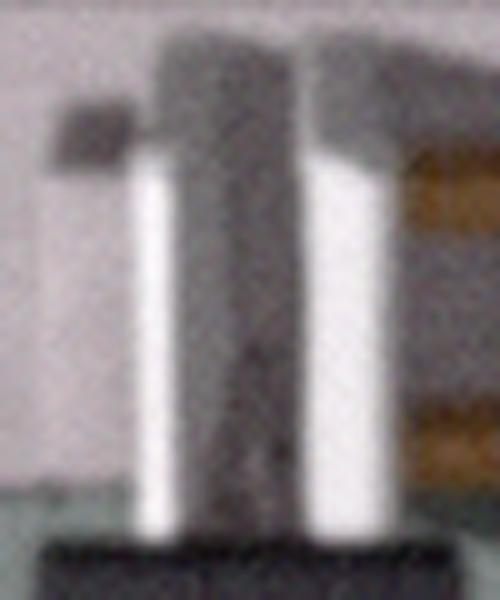

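Request:
{"name": "arm_command", "arguments": {
  "motion": [
    {"slide": [-0.002,0,0.01],"turn": [0,0,0]},
    {"slide": [0,0,0.01],"turn": [0,0,0]},
    {"slide": [0,0,0.01],"turn": [0,0,0]},
    {"slide": [0,0,0.01],"turn": [0,0,0]},
    {"slide": [0,0,0],"turn": [0,0,0]}
  ]
}}

```text
t: 11.9
tool_pos: [0.5623, 0.1163, 0.3547]
orientation: [-2.049, -2.38, 0.002]
force: [-1.3, -0.4, -1.5]
opening: 0.0155
```

Request:
{"name": "arm_command", "arguments": {
  "motion": [
    {"slide": [0,0,0.005],"turn": [0,0,0]},
    {"slide": [0,0,0.005],"turn": [0,0,0]},
    {"slide": [0,0,0.005],"turn": [0,0,0]},
    {"slide": [0,0,0],"turn": [0,0,0]},
    {"slide": [0,0,0],"turn": [0,0,0]}
  ]
}}

```text
t: 12.32
tool_pos: [0.5626, 0.1164, 0.3498]
orientation: [-2.05, -2.381, 0.0]
force: [-0.5, 0.3, -1.5]
opening: 0.0159
```

```bash
python3 look.py wrist w8 280 150 80 80 7;python3 look.py scene s8 290 160 60 60 10
```

```text
[0.5626 0.1164 0.35  ] [-0.3  0.  -1.1] 12.37 0.0158
[0.5626 0.1164 0.35  ] [ 0.1 -0.3 -1.1] 12.42 0.0155
```

View pics/w8.png

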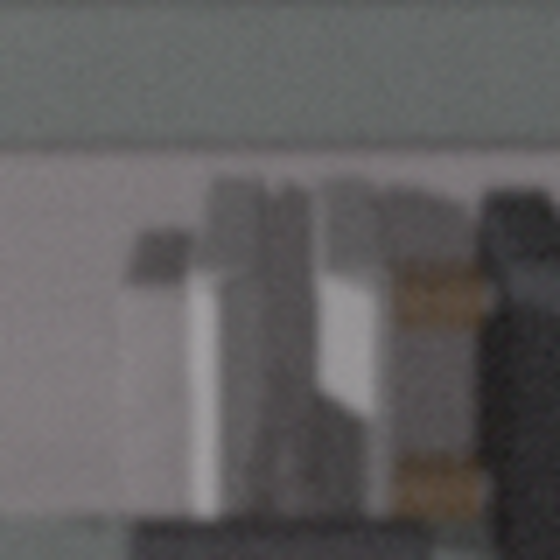

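View pics/s8.png

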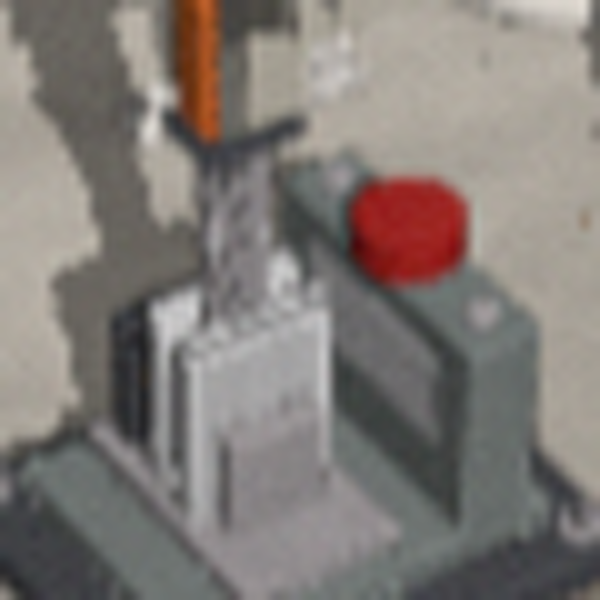

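Request:
{"name": "arm_command", "arguments": {
  "motion": [
    {"slide": [0,0,0.005],"turn": [0,0,0]},
    {"slide": [0,0,0.005],"turn": [0,0,0]},
    {"slide": [0,0,0.005],"turn": [0,0,0]},
    {"slide": [0,0,0],"turn": [0,0,0]},
    {"slide": [0,0,0],"turn": [0,0,0]}
  ]
}}

```text
t: 12.83
tool_pos: [0.5625, 0.1164, 0.3436]
orientation: [-2.049, -2.381, 0.001]
force: [-0.0, 0.4, -2.2]
opening: 0.0157
```

Request:
{"name": "arm_command", "arguments": {
  "motion": [
    {"slide": [0,0,0.005],"turn": [0,0,0]},
    {"slide": [0,0,0.005],"turn": [0,0,0]},
    {"slide": [0,0,0.005],"turn": [0,0,0]},
    {"slide": [0,0,0],"turn": [0,0,0]},
    {"slide": [0,0,0],"turn": [0,0,0]}
  ]
}}

```text
t: 13.25
tool_pos: [0.5625, 0.1163, 0.3376]
orientation: [-2.049, -2.381, 0.001]
force: [-1.2, -0.1, -2.5]
opening: 0.016
```

Request:
{"name": "arm_command", "arguments": {
  "motion": [
    {"slide": [0,0,0.005],"turn": [0,0,0]},
    {"slide": [0,0,0.005],"turn": [0,0,0]},
    {"slide": [0,0,0],"turn": [0,0,0]},
    {"slide": [0,0,0],"turn": [0,0,0]},
    {"slide": [0,0,0],"turn": [0,0,0]}
  ]
}}

```text
t: 13.67
tool_pos: [0.5626, 0.1164, 0.3339]
orientation: [-2.05, -2.381, 0.0]
force: [0.6, 0.3, -0.8]
opening: 0.0157
```

```bash
cat > fz.py <<'E'
from plant import robot
import numpy as np
F=[];
for i in range(6):
    s=robot.read_state();F.append(s["force"]);robot.read_camera("top")
print(s["tool_pos"].round(4),np.mean(F,0).round(2),round(s["t"],2))
E
python3 fz.py
```

```text
[0.5626 0.1163 0.334 ] [-0.24 -0.05 -1.3 ] 13.92
```

Request:
{"name": "arm_command", "arguments": {
  "motion": [
    {"slide": [0,0,0.005],"turn": [0,0,0]},
    {"slide": [0,0,0.005],"turn": [0,0,0]},
    {"slide": [0,0,0],"turn": [0,0,0]},
    {"slide": [0,0,0],"turn": [0,0,0]},
    {"slide": [0,0,0],"turn": [0,0,0]}
  ]
}}

```text
t: 14.38
tool_pos: [0.5626, 0.1163, 0.3298]
orientation: [-2.05, -2.381, 0.0]
force: [0.5, 0.6, -1.4]
opening: 0.0158
```

```bash
python3 fz.py
```

```text
[0.5626 0.1163 0.33  ] [ 0.2   0.53 -1.59] 14.63
```

Request:
{"name": "arm_command", "arguments": {
  "motion": [
    {"slide": [0,0,0.005],"turn": [0,0,0]},
    {"slide": [0,0,0.005],"turn": [0,0,0]},
    {"slide": [0,0,0],"turn": [0,0,0]},
    {"slide": [0,0,0],"turn": [0,0,0]},
    {"slide": [0,0,0],"turn": [0,0,0]}
  ]
}}

```text
t: 15.1
tool_pos: [0.5625, 0.1163, 0.3258]
orientation: [-2.05, -2.381, 0.0]
force: [1.0, 0.0, -1.8]
opening: 0.0157
```

```bash
python3 fz.py
```

```text
[0.5626 0.1163 0.3259] [-0.07 -0.03 -1.72] 15.35
```

Request:
{"name": "arm_command", "arguments": {
  "motion": [
    {"slide": [0,0,0.005],"turn": [0,0,0]},
    {"slide": [0,0,0.005],"turn": [0,0,0]},
    {"slide": [0,0,0],"turn": [0,0,0]},
    {"slide": [0,0,0],"turn": [0,0,0]},
    {"slide": [0,0,0],"turn": [0,0,0]}
  ]
}}

```text
t: 15.82
tool_pos: [0.5627, 0.1163, 0.3219]
orientation: [2.05, 2.381, 0.001]
force: [1.4, 0.9, -2.3]
opening: 0.0159
```

```bash
python3 fz.py;python3 look.py wrist w9 280 150 80 80 7;python3 look.py scene s9 290 160 60 60 10
```

```text
[0.5627 0.1164 0.3219] [ 2.13  0.55 -1.95] 16.07
[0.5627 0.1164 0.322 ] [ 1.5  1.5 -1.4] 16.17 0.0159
[0.5627 0.1164 0.322 ] [ 2.1  1.1 -1.8] 16.22 0.0154
```

View pics/w9.png

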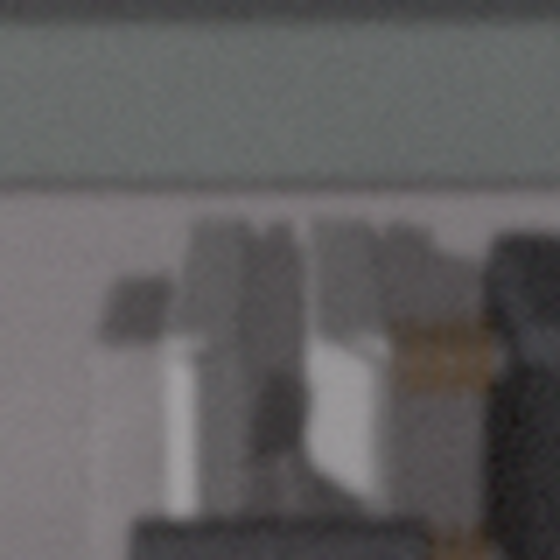

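View pics/s9.png

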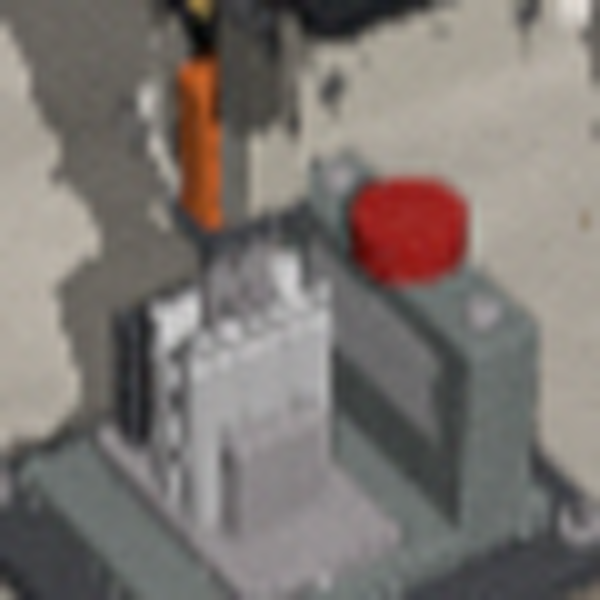

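Request:
{"name": "arm_command", "arguments": {
  "motion": [
    {"slide": [0,0,0.005],"turn": [0,0,0]},
    {"slide": [0,0,0],"turn": [0,0,0]},
    {"slide": [0,0,0],"turn": [0,0,0]},
    {"slide": [0,0,0],"turn": [0,0,0]},
    {"slide": [0,0,0],"turn": [0,0,0]}
  ]
}}

```text
t: 16.63
tool_pos: [0.5626, 0.1164, 0.3201]
orientation: [2.05, 2.381, 0.0]
force: [1.7, 0.4, 0.8]
opening: 0.0162
```

```bash
python3 fz.py
```

```text
[0.5626 0.1163 0.32  ] [1.13 0.37 0.98] 16.88
```

Request:
{"name": "arm_command", "arguments": {
  "motion": [
    {"slide": [0,0,0.005],"turn": [0,0,0]},
    {"slide": [0,0,0],"turn": [0,0,0]},
    {"slide": [0,0,0],"turn": [0,0,0]},
    {"slide": [0,0,0],"turn": [0,0,0]},
    {"slide": [0,0,0],"turn": [0,0,0]}
  ]
}}

```text
t: 17.35
tool_pos: [0.5626, 0.1164, 0.3178]
orientation: [-2.05, -2.381, 0.0]
force: [1.7, 0.0, 0.3]
opening: 0.0159
```

```bash
python3 fz.py
```

```text
[0.5626 0.1164 0.3178] [1.46 0.35 0.6 ] 17.6
```

Request:
{"name": "arm_command", "arguments": {
  "motion": [
    {"slide": [0,0,0.005],"turn": [0,0,0]},
    {"slide": [0,0,0],"turn": [0,0,0]},
    {"slide": [0,0,0],"turn": [0,0,0]},
    {"slide": [0,0,0],"turn": [0,0,0]},
    {"slide": [0,0,0],"turn": [0,0,0]}
  ]
}}

```text
t: 18.07
tool_pos: [0.5626, 0.1163, 0.3158]
orientation: [-2.05, -2.381, 0.0]
force: [1.4, -0.2, 1.1]
opening: 0.016
```

```bash
python3 fz.py
```

```text
[0.5626 0.1164 0.3159] [1.45 0.32 0.83] 18.32
```

Request:
{"name": "arm_command", "arguments": {
  "motion": [
    {"slide": [0,0,0.005],"turn": [0,0,0]},
    {"slide": [0,0,0],"turn": [0,0,0]},
    {"slide": [0,0,0],"turn": [0,0,0]},
    {"slide": [0,0,0],"turn": [0,0,0]},
    {"slide": [0,0,0],"turn": [0,0,0]}
  ]
}}

```text
t: 18.78
tool_pos: [0.5626, 0.1163, 0.3139]
orientation: [2.05, 2.381, 0.0]
force: [0.9, -0.1, 1.6]
opening: 0.0159
```

```bash
python3 fz.py;python3 look.py wrist w10 260 130 120 120 6;python3 look.py scene s10 290 150 60 60 10
```

```text
[0.5626 0.1164 0.3139] [1.18 0.5  0.93] 19.03
[0.5626 0.1164 0.3139] [1.4 0.3 1.6] 19.13 0.016
[0.5626 0.1164 0.3139] [2.2 0.6 0.5] 19.18 0.0161
```

View pics/w10.png

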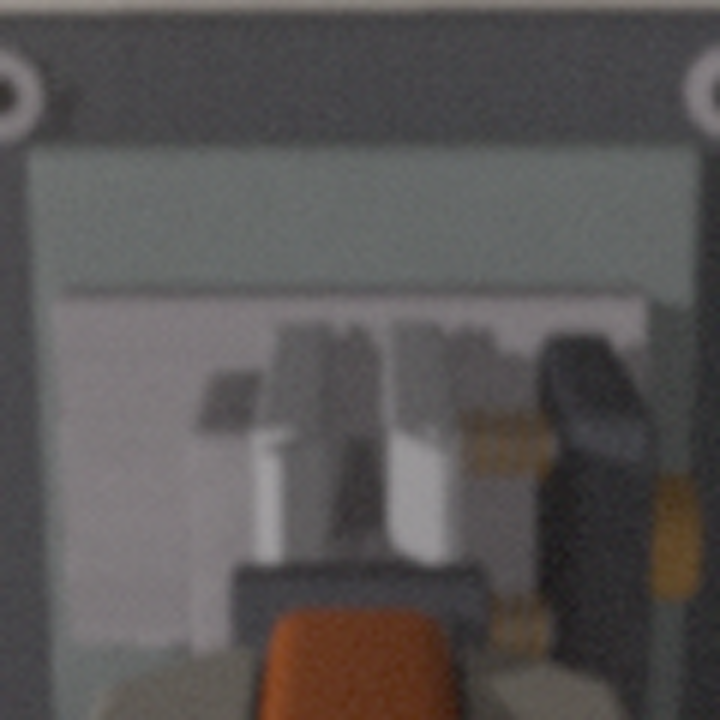

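View pics/s10.png

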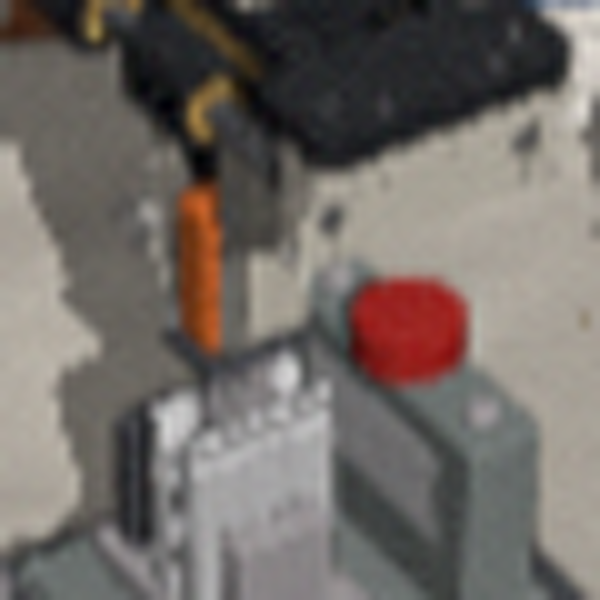

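```bash
cat > rect.py <<'E'
from h import *;import pickle,sys
a=np.radians(8.55);ex=np.array([np.cos(a),np.sin(a),0]);ey=np.array([-np.sin(a),np.cos(a),0]);o=np.array([.5626,.1160,0])
def rect(n,z=.098,x0=-.026,x1=-.004,y0=-.02,y1=.045,k=12000):
    c=pickle.load(open(n+".pkl","rb"))
    xs=np.arange(x0,x1,1/k);ys=np.arange(y0,y1,1/k)
    m=np.array([[proj(c,o+ex*x+ey*y+[0,0,z]) for y in ys] for x in xs],np.float32)
    return cv2.remap(c["pixels"],m[...,0],m[...,1],cv2.INTER_CUBIC)
if __name__=="__main__":
    ims=[]
    for n in sys.argv[1:]:
        im=rect(n);cv2.putText(im,n,(5,20),0,.6,(0,255,255));ims.append(im)
    im=np.vstack(ims);im=np.clip(im.astype(float)*1.6-40,0,255).astype(np.uint8);cv2.imwrite("pics/rect.png",im[:, :800]);print(im.shape)
E
sed -i 's/k=12000/k=8000/' rect.py; python3 rect.py w6 w8 w9 w10
```

```text
(704, 520, 3)
```

View pics/rect.png

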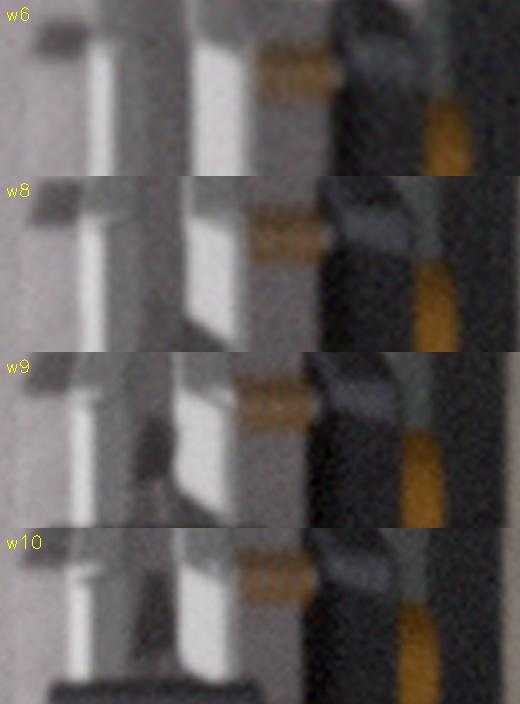

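Request:
{"name": "arm_command", "arguments": {
  "motion": [
    {"slide": [0,0,0.004],"turn": [0,0,0]},
    {"slide": [0,0,0.003],"turn": [0,0,0]},
    {"slide": [0,0,0],"turn": [0,0,0]},
    {"slide": [0,0,0],"turn": [0,0,0]},
    {"slide": [0,0,0],"turn": [0,0,0]}
  ]
}}

```text
t: 19.6
tool_pos: [0.5626, 0.1164, 0.3111]
orientation: [-2.05, -2.381, 0.0]
force: [1.6, -0.4, 2.1]
opening: 0.0159
```

```bash
python3 fz.py;python3 look.py wrist w11 260 130 120 120 6;python3 look.py scene s11 220 100 200 150 4; python3 look.py top t11 160 80 260 200 3;  python3 rect.py w9 w10 w11
```

```text
[0.5626 0.1164 0.3111] [0.82 0.2  2.  ] 19.85
[0.5626 0.1164 0.3111] [0.8 0.2 1.1] 19.95 0.0158
[0.5626 0.1164 0.3111] [0.8 0.4 1.4] 20.0 0.0158
[0.5626 0.1164 0.3111] [0.8 0.1 1.2] 20.05 0.0155
(528, 520, 3)
```

View pics/rect.png

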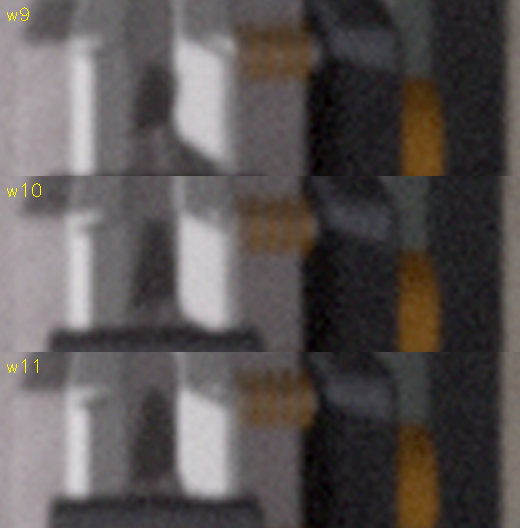

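View pics/s11.png

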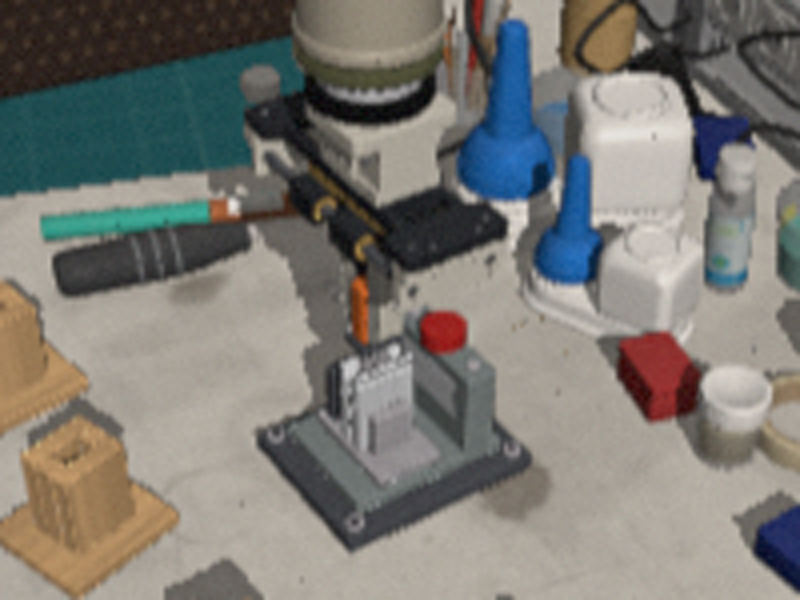

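View pics/t11.png

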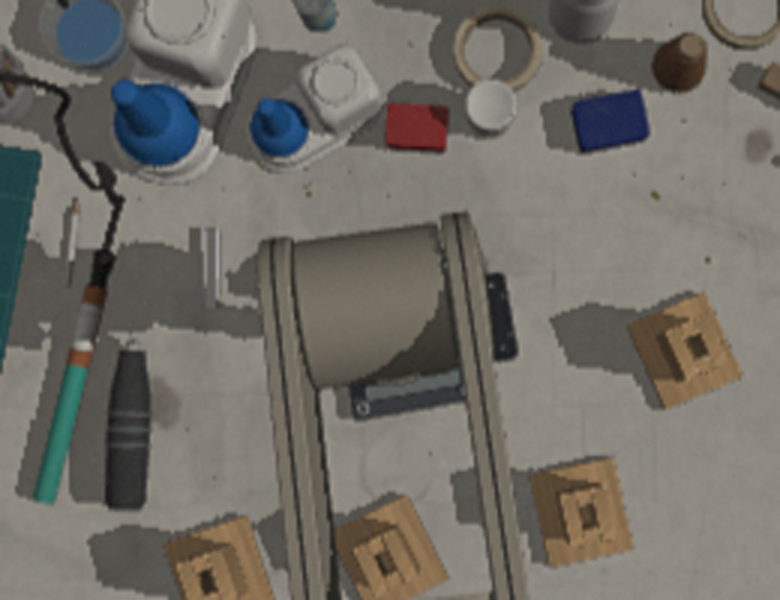

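```bash
python3 -c "
from plant import robot
s=robot.read_state();print(s['t'],s['tool_pos'],s['force'],s['opening'])
print(robot.close_job())"
```

```text
20.05 [0.56258713 0.11635339 0.3110773 ] [0.82528401 0.09703783 1.18742674] 0.015533858738905245
the job is handed in; nothing more can be done
None
```

I pressed the guide head home and then slid the feeler down between the plates. The job was handed in at t ≈ 20 s with the feeler upright and still gripped. No verdict was reported.

- **Head:** I pressed it by the red pad with the closed fingertips. It moved at about 5–8 N, then stopped with the pad top at about 0.103 m. It did not move further under 21 N, so it is on its stop.
- **Feeler:** I took it from the stand farthest to the robot's right and gripped it across its 16 mm thickness at 40 N. The last close check, 3 mm before the final depth, showed it had not slipped in the grip.
- **Depth:** Drag began with the TCP at about 0.321 m, and I went about 10 mm further. By calculation the springs have yielded about 1 mm and the collar is about 15 mm above the lips.
- **Drag:** It is about 3 N upward above the no-contact reading.
- **Bystanders:** The blue box and red tin look unmoved in the last top and scene pictures, and so does the white-lidded pot beside the tin, which I took for the jar.

**Less certain checks:**
- The pictures were too coarse to measure the spring yield. One pair suggested about 0.5 mm and the last pair showed no clear change. The depth estimate rests on the force step and the geometry.
- A small sideways force of about 1–2 N along x appeared just before contact and was about 0.8 N at the end. I did not explain it.

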